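# Line up the press power unit's quarter-turn fastener and hold its panel home

### The job

On the grey control box press the red button fully down and let it come back up, then do the same with the blue button; never press the green one. Next turn the yellow quarter-turn fastener on the power unit's raised metal panel clockwise until its black slot line points along the two red marks, without pushing the panel home before it is lined up. Then push the panel down with the gripper until it is fully home against its frame and finish while still holding it pressed there, with the fastener still lined up and every loose thing on the bench left where it is.

Things in the scene. Friction and masses are not known exactly. Their poses are not given: they have to be found in the camera images.
- red_button_top (a point): centre of the top face of the red (stop) push button, a cap 36 mm across; three such buttons (red, blue, green, in any order) stand in a row 80 mm apart on top of a grey control box 250 x 90 x 50 mm. The cap's top is about 72 mm above the bench and moves straight down 6 mm against a spring: 1.5 N starts it, 5 N holds it fully down
- red_button (a joint): travel of the red button in m: 0 up, 0.006 fully down; springs back
- blue_button_top (a point): centre of the top face of the blue (vent) push button, same build as the red one
- blue_button (a joint): travel of the blue button in m: 0 up, 0.006 fully down; springs back
- green_button_top (a point): centre of the top face of the green (start) push button, same build; not to be pressed
- green_button (a joint): travel of the green button in m: 0 up, 0.006 fully down
- unit: blue power unit, a box 220 x 260 x 85 mm fixed on the bench with a grey motor along its far side; origin at the centre of its underside, z up, -x towards the panel's free edge (the robot's side), y along the panel's hinge. The two red marks lie on the panel on a line along the unit's x axis through the fastener, one each side of it
- panel (a joint): opening of the access panel in rad, 0 = flat home against the frame, 0.09 = as far as the springy seal lifts it. Aluminium plate 160 x 220 x 6 mm hinged along its far edge, 80 mm on the +x side of the unit's centre; its underside lies 90 mm above the bench when home, and its free edge stands 14 mm higher when up. It springs back up when released; on the pad it takes about 6 N to start moving and 12 N to be held home, where it meets a hard stop
- push_pad (a point): centre of the top of the black rubber push pad on the panel, 44 mm across and 6 mm high, near the free edge beside the fastener; it moves with the panel: 102 mm above the bench when the panel is home, 11 mm higher when it is up; a good place to push, though any part of the panel may be pushed
- fastener (a joint): angle of the quarter-turn fastener in rad: 0 = slot line along the red marks; positive = still that much to turn clockwise seen from above; turns between -0.5 and 1.6 with light friction (0.06 N m) and stays where it is left
- wing (a point): centre of the fastener's yellow wing grip, a bar 46 mm long, 13 mm wide and 22 mm high, standing on a black disc 44 mm across and 5 mm high on the panel; its x axis runs along the bar and the slot line, y across the bar (the way to pinch it), z up the turning axis (tilted up to 0.09 rad with the panel). The bar's top is 11 mm above this point and the panel's surface 18 mm below it
- red_cup_rim (a point): centre of the mouth of a red plastic cup 72 mm across and 60 mm high, a bystander
- bearing: steel bearing ring 60 mm across, 18 mm high, origin at the centre of its underside, a bystander near the control box
- wrench: steel spanner 180 mm long, lying beside the unit, origin at the centre of its underside, x along it, a bystander
- screwdriver: orange screwdriver 200 mm long and 26 mm high, lying on the bench, origin under its middle, x along it, a bystander
- oil_can: green can 66 mm across and 120 mm high, origin at the centre of its underside, a bystander
- gear: steel gear 94 mm across and 35 mm high, origin at the centre of its underside, a bystander

How it is judged:
By the outcome, as a careful person would: the job done as asked, in the order asked, and still so for the second after the job is handed in, while the arm keeps its last pose, push and grip.
It also fails if it takes over 64 s, if anything falls off the work surface, if the arm or the gripper's body presses on something with over 40 N, if the wrist force passes 120 N, or if a joint passes its speed limit or range.

### The arm

A 6-joint arm with a two-finger parallel gripper is mounted at the origin on the work surface. World frame = base frame: x ahead of the robot, y to its left, z up, the work surface at z = 0. Lengths are in m, angles in rad, forces in N, time in s.
With the tool pointing down it reaches from about 0.325 to 0.775 m from the base axis. Payload 5.5 kg.
Tool frame: the origin (TCP) lies between the finger pads; the fingertips stand 25 mm ahead of it and the grasp point (between the pads) lies 6 mm ahead of it (env.tcp_to_tips is the distance from the TCP to the fingertips, in m); z points along the fingers, y is the line along which they close (so a half turn about z gives the same grasp; the last joint's range is limited). The gripper opens to 88 mm and grips with 3 to 60 N. Pads are 20 mm wide; open, the fingers measure 115 mm over their backs; the gripper's body (75 mm by 178 mm) begins 61 mm behind the grasp point.
Start: joints at [-0.057, 0.091, 1.231, -0, 1.82, -0.057], TCP at [0.6, -0, 0.248] pointing down, gripper open.
Joint ranges: [-2.87, 2.87], [-0.86, 2.18], [0.17, 2.46], [-1.51, 4.65], [0.06, 2.69], [-2.65, 2.65]. Speed limits (rad/s): [2.57, 2.57, 3.01, 3.14, 3.14, 3.14].

### API

Orientations are given as a unit quaternion [x, y, z, w].
In Python, from station import env, read_camera, calibration, job, spotter gives the robot as it stands. Calls block until the motion is done:
- env.reach(position, orientation): joint-space move of the TCP to a pose.
- env.movel(position, rotation=None, velocity=0.15, guard=None): straight line of the TCP; rotation=None keeps the orientation; velocity is the mean speed in m/s. With guard (N) it stops when the force on the tool has changed by that much, and returns True; else False.
- env.move_joints(angles): joint-space move.
- env.move_gripper(opening, newtons=None): finger opening in m; newtons is the grip in N (None keeps the last); returns when the fingers have stopped.
- env.dwell(seconds).
- env.inverse_kinematics(position, orientation): joint angles nearest the present ones, or None.
- read_camera(name): name is "scene" or "side" or "wrist"; returns the picture (400x640x3 uint8, red, green, blue); there is no depth.
- calibration(name): a dict with "fx", "fy", "cx", "cy" (pixels), "extrinsics" (4x4, takes a point from camera to world coordinates); the wrist camera has in their place "mount" (4x4, takes a point from camera to tool coordinates, whose origin is the TCP and whose axes are the flange's). Camera axes: x right, y up, looking along -z (the intrinsics and any distortion apply to the point x, -y, -z); pixel columns grow to the right and rows downward; lengths in m; the calibration is good to about 2 mm. The wrist camera is an equidistant fisheye: a pixel r from the principal point sees the ray r / f radians off the axis. A picture is of the moment at which its call begins: read the wrist's pose just before it. calibration takes no time and is no camera call.
A pose or a line that the arm cannot do raises env.PlanningError and nothing moves.
- job.hand_in(): hands the job in; it is judged then, once.
Trained networks look in the newest picture that a camera, given by its name, has taken for a name from the list of things; names that differ only in an ending like _2 or _b are one class to them, and where a whole thing is asked for, a point or a joint stands for the part that bears it (a point fixed in the world has none). Each returns a list of dicts, best first, with "confidence" (0 to 1); they miss things now and then, are a little off and sometimes report something else, mostly with a low value. They report only what shows in the picture. A call takes as long as a camera call.
- spotter.search_frame(camera, query): "position" ([x, y, z] in m, in world coordinates, good to about 4 mm: the middle of the surface that is visible of it).
Readings, each from a call of its own:
- env.read_time_s(): time.
- env.read_joints(): joint angles.
- env.read_joint_velocities(): joint speeds.
- env.read_tau(): joint torques, N m.
- env.read_position(): TCP position.
- env.read_tcp_rot(): TCP orientation.
- env.read_contact_force(): force on the tool from outside, world axes, zero at the start.
- env.read_ft_torque(): the same for the moment, N m.
- env.read_opening(): finger opening in m.
- env.read_gripper_force(): force on a finger pad.
Only numpy, scipy, OpenCV 4.12 (cv2) and the standard library are available. Lean on these libraries where they do the work, as an engineer would, in place of code of your own. Each camera call takes 0.05 s, during which the arm holds its last target. There are 200 camera calls.

## Working session

There is one attempt and no reset: what is moved stays moved. The work goes in short steps, each a Python script; the robot and the scene stay as the last script left them, time stands still between calls to the robot, and variables do not carry over. Pictures are saved under pics/ and viewed, at most 10 in all, crops included, and the job is handed in when it is done.

```bash
mkdir -p pics; ls
python3 - <<'E'
from station import env, read_camera, calibration, job, spotter
import cv2, numpy as np
for c in ["scene","side"]:
    im=read_camera(c); cv2.imwrite(f"pics/{c}0.png",im[:,:,::-1])
    k=calibration(c); print(c,k)
    for q in ["red_button_top","blue_button_top","green_button_top","push_pad","wing","unit","panel","red_cup_rim","oil_can","gear","bearing","wrench","screwdriver"]:
        r=spotter.search_frame(c,q)
        print(q,[(np.round(d["position"],3).tolist(),round(d["confidence"],2)) for d in r[:2]])
print(calibration("wrist"),env.read_time_s(),env.read_tcp_rot())
E
```

```text
pics
scene {'fx': 417.0165894381533, 'fy': 417.0165894381533, 'cx': 315.0639911983295, 'cy': 195.77494482545782, 'extrinsics': array([[ 0.87707967, -0.2803853 ,  0.39001965,  1.06126029],
       [ 0.48026521,  0.52667228, -0.70139977, -0.79823602],
       [-0.00875035,  0.80249635,  0.59659286,  0.79350616],
       [ 0.        ,  0.        ,  0.        ,  1.        ]])}
red_button_top []
blue_button_top [([0.519, -0.243, 0.072], 0.54)]
green_button_top [([0.597, -0.256, 0.073], 0.64)]
push_pad [([0.596, 0.174, 0.104], 0.72), ([0.63, 0.462, 0.023], 0.68)]
wing [([0.521, -0.245, 0.072], 0.7), ([0.561, 0.205, 0.119], 0.59)]
unit [([0.644, 0.121, 0.085], 0.63)]
panel [([0.601, 0.183, 0.105], 0.84)]
red_cup_rim [([0.762, -0.137, 0.036], 0.91)]
oil_can [([0.521, 0.492, 0.076], 0.65)]
gear [([0.631, 0.46, 0.019], 0.84)]
bearing [([0.557, -0.364, 0.015], 0.74)]
wrench []
screwdriver [([0.46, -0.462, 0.023], 0.58)]
side {'fx': 507.66850283502333, 'fy': 507.66850283502333, 'cx': 319.31557472641515, 'cy': 208.17082801420355, 'extrinsics': array([[-0.81555017,  0.42397543, -0.39385625, -0.010410
[... 652 characters left out ...]
0.071], 0.64)]
gear [([0.614, 0.481, 0.023], 0.82)]
bearing [([0.547, -0.35, 0.018], 0.57)]
wrench [([0.546, 0.387, 0.009], 0.71)]
screwdriver [([0.444, -0.447, 0.022], 0.76)]
{'fx': 309.70691628693146, 'fy': 309.70691628693146, 'cx': 318.4661961956912, 'cy': 196.42061124185003, 'mount': array([[-1.22996538e-03,  9.62746221e-01,  2.70403776e-01,
         7.28033406e-02],
       [ 9.99999212e-01,  1.11582932e-03,  5.75820148e-04,
         1.23228340e-03],
       [ 2.52644208e-04,  2.70404271e-01, -9.62746834e-01,
        -1.36099393e-01],
       [ 0.00000000e+00,  0.00000000e+00,  0.00000000e+00,
         1.00000000e+00]])} 1.4 [ 7.07103472e-01  7.07110090e-01  4.83415504e-06 -1.69510313e-05]
```

View pics/scene0.png

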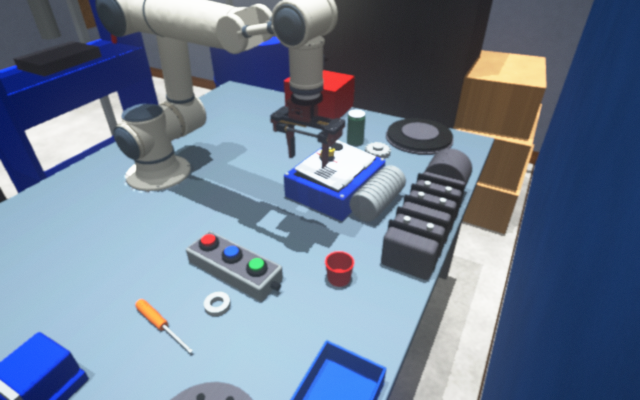

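View pics/side0.png

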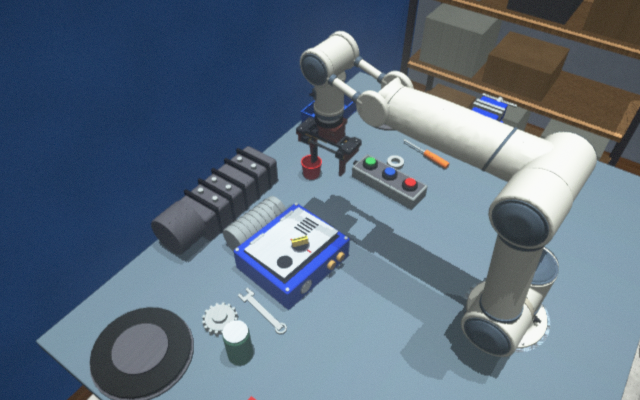

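```bash
cat > h.py <<'E'
from station import env, read_camera, calibration, job, spotter
import cv2, numpy as np
from scipy.spatial.transform import Rotation as R
def snap(cam,name=None):
    p,q=np.array(env.read_position()),np.array(env.read_tcp_rot())
    im=read_camera(cam)
    if name: cv2.imwrite(f"pics/{name}.png",im[:,:,::-1])
    k=calibration(cam)
    if cam=="wrist":
        T=np.eye(4);T[:3,:3]=R.from_quat(q).as_matrix();T[:3,3]=p;T=T@k["mount"]
    else: T=k["extrinsics"]
    return im,k,T,cam
def hit(s,u,v,z):
    im,k,T,cam=s
    a=np.array([(u-k["cx"])/k["fx"],(v-k["cy"])/k["fy"]])
    if cam=="wrist":
        th=np.linalg.norm(a); d=np.array([*(a/max(th,1e-9)*np.sin(th)),np.cos(th)])
    else: d=np.array([*a,1.])
    d=T[:3,:3]@(d*[1,-1,-1]); o=T[:3,3]
    return o+d*(z-o[2])/d[2]
def blobs(im,color,minA=30):
    h=cv2.cvtColor(im,cv2.COLOR_RGB2HSV); H,S,V=[h[:,:,i].astype(int) for i in range(3)]
    m={"red":(H<8)|(H>172),"green":(H>45)&(H<85),"blue":(H>105)&(H<130),"yellow":(H>20)&(H<35)}[color]&(S>120)&(V>70)
    n,l,st,c=cv2.connectedComponentsWithStats(m.astype(np.uint8))
    return sorted([(int(st[i,4]),*c[i].round(1)) for i in range(1,n) if st[i,4]>=minA],reverse=True)
E
python3 - <<'E'
from h import *
q=env.read_tcp_rot()
env.reach([0.5,-0.24,0.25],q)
s=snap("wrist","w_btn")
for c in ["red","blue","green"]:
    for b in blobs(s[0],c)[:3]: print(c,b,hit(s,b[1],b[2],.072).round(4))
for cam in ["scene","side"]:
    t=snap(cam)
    for c in ["red","blue","green"]:
        for b in blobs(t[0],c):
            p=hit(t,b[1],b[2],.07)
            if .35<p[0]<.65 and -.35<p[1]<-.15: print(cam,c,b,p.round(4))
env.reach([0.54,0.2,0.26],q)
s=snap("wrist","w_pan")
for b in blobs(s[0],"yellow")[:3]: print(b,hit(s,b[1],b[2],.13).round(4))
for b in blobs(s[0],"red",8)[:6]: print("r",b,hit(s,b[1],b[2],.107).round(4))
print(env.read_time_s())
E
```

```text
red (1878, np.float64(529.7), np.float64(106.3)) [ 0.7514 -0.1441  0.072 ]
red (870, np.float64(258.1), np.float64(181.1)) [ 0.438  -0.2378  0.072 ]
blue (14168, np.float64(614.1), np.float64(220.0)) [ 0.9791 -0.2944  0.072 ]
blue (867, np.float64(332.7), np.float64(187.3)) [ 0.5165 -0.2447  0.072 ]
green (777, np.float64(405.6), np.float64(193.6)) [ 0.5957 -0.2515  0.072 ]
scene red (120, np.float64(207.7), np.float64(239.8)) [ 0.4367 -0.2419  0.07  ]
scene blue (152, np.float64(231.2), np.float64(251.6)) [ 0.5164 -0.2478  0.07  ]
scene green (149, np.float64(256.0), np.float64(264.2)) [ 0.5953 -0.2539  0.07  ]
side red (65, np.float64(409.8), np.float64(182.0)) [ 0.4354 -0.2355  0.07  ]
side blue (70, np.float64(389.4), np.float64(171.4)) [ 0.5147 -0.241   0.07  ]
side green (52, np.float64(369.8), np.float64(160.5)) [ 0.596  -0.2497  0.07  ]
(750, np.float64(330.3), np.float64(187.6)) [0.5519 0.2052 0.13  ]
(223, np.float64(483.2), np.float64(296.8)) [0.7305 0.0767 0.13  ]
(167, np.float64(152.5), np.float64(300.1)) [0.3485 0.0726 0.13  ]
r (54, np.float64(292.9), np.float64(180.0)) [0.5169 0.207  0.107 ]
r (46, np.float64(362.1), np.float64(186.6)) [0.5836 0.2004 0.107 ]
r (9, np.float64(24.2), np.float64(288.2)) [0.0335 0.0274 0.107 ]
4.2417
```

View pics/w_btn.png

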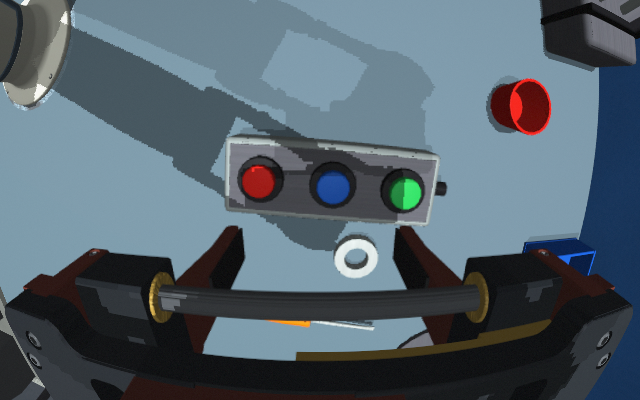

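View pics/w_pan.png

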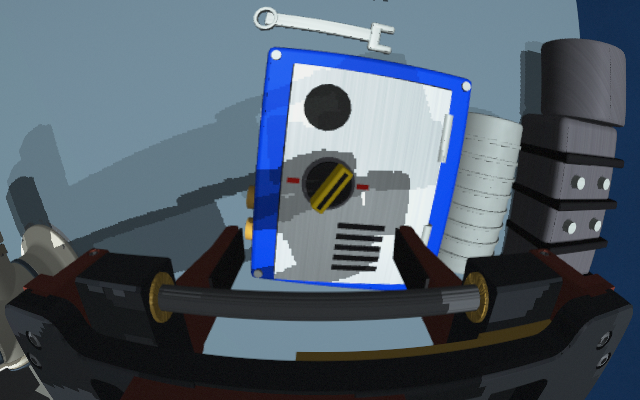

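Wrist views: red (258,181), blue (333,187) and green (406,194) are in a row 80 mm apart at z=0.072. On the panel the pad is at (327,107), the wing at (330,188), about 57° CCW of the red marks at (293,180) and (362,187). Pressing the buttons now.

Run:
```python
from h import *
q=[.70710678,.70710678,0,0]
t=env.tcp_to_tips
im=cv2.imread("pics/w_pan.png")[:,:,::-1]
# bar angle
k=calibration("wrist");T=np.eye(4);T[:3,:3]=R.from_quat(env.read_tcp_rot()).as_matrix();T[:3,3]=env.read_position()
s=(im,k,T@k["mount"],"wrist")
h=cv2.cvtColor(im,cv2.COLOR_RGB2HSV); m=((h[:,:,0]>18)&(h[:,:,0]<36)&(h[:,:,1]>110)&(h[:,:,2]>40)).astype(np.uint8)
m[:150]=0;m[225:]=0;m[:,:300]=0;m[:,365:]=0
pts=np.array([hit(s,u,v,.134)[:2] for v,u in np.argwhere(m)],np.float32)
c,sz,a=cv2.minAreaRect(pts*1000); print("bar",c,sz,a)
for n,u,v,z in [("pad",327,106,.113),("m1",292.9,180,.109),("m2",362.1,186.6,.103),("c1",276,55,.085),("c2",466,87,.085),("c3",258,273,.085)]: print(n,hit(s,u,v,z).round(4))
o=im[140:230,280:385]; cv2.imwrite("pics/bar.png",cv2.resize(o[:,:,::-1],None,fx=6,fy=6,interpolation=2))
env.move_gripper(0.0,20)
for x,y in [(.437,-.238),(.516,-.2447)]:
    env.reach([x,y,.110+t],q)
    env.movel([x,y,.080+t],velocity=.1)
    f0=np.array(env.read_contact_force())
    g=env.movel([x,y,.061+t],velocity=.025,guard=10)
    print(g,env.read_position()[2]-t,env.read_contact_force()-f0)
    env.dwell(.2)
    print(env.read_position()[2]-t,env.read_contact_force()-f0)
    env.movel([x,y,.110+t],velocity=.1); env.dwell(.1)
env.reach([.516,-.2447,.25],q)
print(env.read_time_s(), env.read_opening())
```

```text
bar (551.700439453125, 205.15086364746094) (46.681915283203125, 17.689937591552734) 52.37473678588867
pad [0.5494 0.2768 0.113 ]
m1 [0.5171 0.2073 0.109 ]
m2 [0.5843 0.1992 0.103 ]
c1 [0.4997 0.3301 0.085 ]
c2 [0.6989 0.3049 0.085 ]
c3 [0.4708 0.0919 0.085 ]
True 0.06646676304724008 [-1.12752332 -0.21528145  4.48626173]
0.06633830604009619 [-0.17397478  0.26114519  5.63440097]
True 0.06651868342807948 [-2.72326124 -0.30747724  3.84868318]
0.06633717268719469 [-1.66622809 -0.7770174   5.65816067]
12.1083 0.000762245621214688
```

View pics/bar.png

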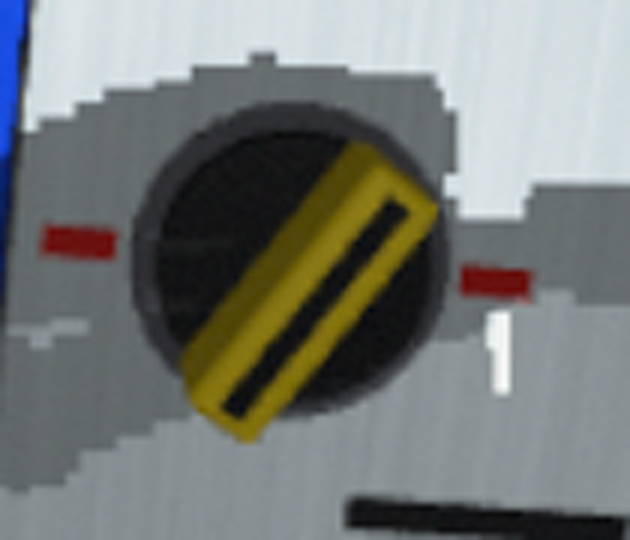

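Run:
```python
from h import *
q=[.70710678,.70710678,0,0]
k=calibration("wrist");T=np.eye(4);T[:3,:3]=R.from_quat(q).as_matrix();T[:3,3]=[.54,.2,.26]
s=(None,k,T@k["mount"],"wrist")
a,b=hit(s,318.8,208.3,.135),hit(s,346.7,174.7,.135); m1,m2=hit(s,293.1,180.5,.109),hit(s,362.8,187.1,.103)
an=lambda a,b:np.degrees(np.arctan2(b[1]-a[1],b[0]-a[0]))
print("slot",(a+b)/2,an(a,b),"marks",(m1+m2)/2,an(m1,m2))
# independent from side and scene
env.reach([.53,.0,.3],q)
for cam in ["side","scene"]:
    t=snap(cam,cam+"1")
    for b in blobs(t[0],"yellow",5):
        p=hit(t,b[1],b[2],.13)
        if .5<p[0]<.6 and .15<p[1]<.25: print(cam,b,p.round(4))
print(env.read_time_s(),env.read_contact_force())
```

```text
slot [0.5534035 0.2037206 0.135    ] 51.56443020049141 marks [0.55075806 0.20393766 0.106     ] -6.746911449842488
side (31, np.float64(299.2), np.float64(239.5)) [0.5516 0.2049 0.13  ]
scene (36, np.float64(327.8), np.float64(151.3)) [0.5511 0.2039 0.13  ]
13.1917 [ 0.05636543  0.16601736 -0.97516436]
```

```bash
cat >> h.py <<'E'
YAW=np.radians(-6.85)
def pose(theta,up,w=np.array([.5524,.2038,.1243]),tilt=.09):
    P=R.from_euler("z",YAW)*R.from_euler("y",tilt)
    x=P.apply([np.cos(theta),np.sin(theta),0]); n=P.apply([0,0,1]); z=-n
    return w+n*up, R.from_matrix(np.c_[x,np.cross(z,x),z]).as_quat()
E
python3 - <<'E'
from h import *
th=np.radians(58.4)
env.move_gripper(.045,15)
p,q=pose(th,.09); env.reach(p,q)
print(env.inverse_kinematics(*pose(0,.016)))
f0=np.array(env.read_contact_force())
g=env.movel(pose(th,.0165)[0],velocity=.08,guard=4); print("hit",g,env.read_position(),env.read_contact_force()-f0)
if not g:
    env.move_gripper(.0,12); print(env.read_opening(),env.read_gripper_force(),env.read_contact_force()-f0)
    snap("wrist","grip"); snap("side","grip_s")
print(env.read_joints(),env.read_time_s())
E
```

```text
[0.27561952 0.13975256 1.3704492  0.03496747 1.71440111 1.9695383 ]
hit False [0.55422863 0.2037313  0.14152007] [ 0.00590622  0.25393258 -0.84448966]
0.012987952140050198 12.000491917133331 [-3.77684031  2.86525789  1.64123037]
[0.27648814 0.1393007  1.36976607 0.03680959 1.71718912 0.95022785] 16.75
```

View pics/grip.png

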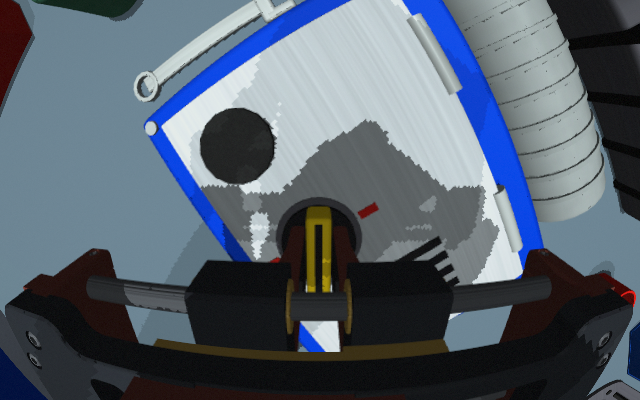

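The bar is pinched squarely between the pads (opening 13.0 mm; bar at (318,250)). Next I turn it clockwise.

Run:
```python
from h import *
for th in np.linspace(58.4,0,7)[1:]:
    env.reach(*pose(np.radians(th),.0165))
    print(round(th),np.round(env.read_contact_force(),1),np.round(env.read_ft_torque(),2),round(env.read_opening(),4))
print(env.read_position(),env.read_time_s())
env.move_gripper(.03)
env.movel(pose(0,.12)[0],velocity=.12)
p=[.54,.2,.26]
env.reach(p,[.70710678,.70710678,0,0])
s=snap("wrist","after")
cv2.imwrite("pics/bar2.png",cv2.resize(s[0][140:230,280:385,::-1],None,fx=6,fy=6,interpolation=2))
print(env.read_position(),env.read_time_s())
```

```text
49 [-5.   1.9  3. ] [ 0.46  0.87 -0.1 ] 0.013
39 [-4.4  2.4  2. ] [ 0.45  0.84 -0.13] 0.013
29 [-5.2  2.7  2.3] [ 0.51  0.88 -0.14] 0.0127
19 [-4.6  1.1  3. ] [ 0.48  0.86 -0.08] 0.013
10 [-3.7  2.7  2.3] [ 0.48  0.96 -0.1 ] 0.0128
0 [-5.6  2.   2.7] [ 0.44  0.89 -0.06] 0.0131
[0.55303796 0.20410471 0.14088395] 18.45
[0.53997636 0.19996123 0.25966754] 21.4917
```

View pics/bar2.png

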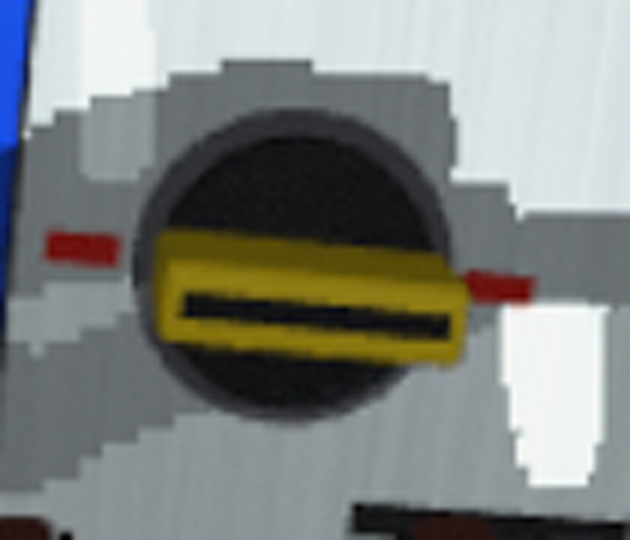

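The slot runs crop (182,305)–(450,328) and the marks (83,249)–(500,288), nearly parallel. I'll compute the world angles.

Run:
```python
from h import *
s=snap("wrist")
f=lambda u,v,z:hit(s,280+(u+.5)/6-.5,140+(v+.5)/6-.5,z)
an=lambda a,b:np.degrees(np.arctan2(b[1]-a[1],b[0]-a[0]))
print("slot",an(f(182,305,.1357),f(450,328,.1333)),"marks",an(f(83,249,.109),f(500,288,.103)))
# sub-pixel: fit yellow region and red marks
im=s[0]; h=cv2.cvtColor(im,cv2.COLOR_RGB2HSV).astype(int)
rb=[b for b in blobs(im,"red",15) if 280<b[1]<385 and 160<b[2]<200]; rb.sort(key=lambda b:b[1]); print(rb)
print("marks blob",an(hit(s,*rb[0][1:],.109),hit(s,*rb[1][1:],.103)))
g=cv2.cvtColor(im,cv2.COLOR_RGB2GRAY).astype(float)
P=[]
for u in range(313,353):
    v=np.arange(187,199); w=np.clip(80-g[v,u],0,None)
    # the dark slot between the yellow strips
    c=140+(305+(280+0-280+ (u-280)*6-182)*23/268)/6
    sel=abs(v-c)<=2.6; w=w*sel
    P.append(hit(s,u,(w*v).sum()/w.sum(),.1345)[:2])
P=np.array(P); vx=cv2.fitLine(P.astype(np.float32)*1000,cv2.DIST_HUBER,0,.01,.01).ravel()
print("slot fit",np.degrees(np.arctan2(vx[1],vx[0])))
print("pad",[ (d["position"],d["confidence"]) for d in spotter.search_frame("wrist","push_pad")[:2]])
```

```text
slot -6.057122524804646 marks -6.7354427063347595
[(52, np.float64(293.4), np.float64(180.8)), (41, np.float64(362.7), np.float64(187.3))]
marks blob -6.748704382306802
slot fit -5.38901
pad [([0.5789, 0.2231, 0.1035], 0.97)]
```

Run:
```python
from h import *
t=env.tcp_to_tips; q=[.70710678,.70710678,0,0]; x,y=.5485,.2765
env.move_gripper(0,20)
env.reach([x,y,.135+t],q)
env.movel([x,y,.118+t],velocity=.08); env.dwell(.1)
f0=np.array(env.read_contact_force())
g=env.movel([x,y,.097+t],velocity=.02,guard=20)
zc=env.read_position()[2]
print(g,zc-t,env.read_contact_force()-f0)
env.dwell(.3)
F=env.read_contact_force()-f0; print(env.read_position()[2]-t,F)
z=zc
for i in range(12):
    F=np.median([env.read_contact_force()-f0 for _ in range(5)],axis=0)
    print(i,round(z-t,5),round(env.read_position()[2]-t,5),F.round(1))
    if F[2]>20: break
    z-=.0004; env.movel([x,y,z],velocity=.01); env.dwell(.15)
snap("side","push_side"); snap("scene","push_scene"); s=snap("wrist","push_w")
a=cv2.imread("pics/push_side.png")[180:320,210:390]; b=cv2.imread("pics/push_w.png")
cv2.imwrite("pics/push.png",np.vstack([cv2.resize(a,(360,280)),cv2.resize(b,(360,225))]))
print(env.read_time_s())
```

```text
True 0.1034281518929335 [-2.21685192 -0.29315012 10.00677741]
0.10415107072180244 [-3.87129874 -1.37937578  9.85181282]
0 0.10343 0.10415 [-3.9 -1.4  9.9]
1 0.10303 0.10526 [-6.8 -1.3 10.1]
2 0.10263 0.10486 [-7.3 -1.1 10.2]
3 0.10223 0.10449 [-6.5 -1.6 10.3]
4 0.10183 0.10412 [-7.5 -0.9 10.4]
5 0.10143 0.10376 [-7.5 -0.9 10.4]
6 0.10103 0.1034 [-7.9 -1.1 10. ]
7 0.10063 0.10306 [-8.8 -1.1 11.2]
8 0.10023 0.10269 [-8.3 -0.8 11.4]
9 0.09983 0.1023 [-8.1 -0.6 12.7]
10 0.09943 0.10223 [-9.  -2.2 13. ]
11 0.09903 0.10223 [-9.1 -1.6 14.3]
29.45
```

View pics/push.png

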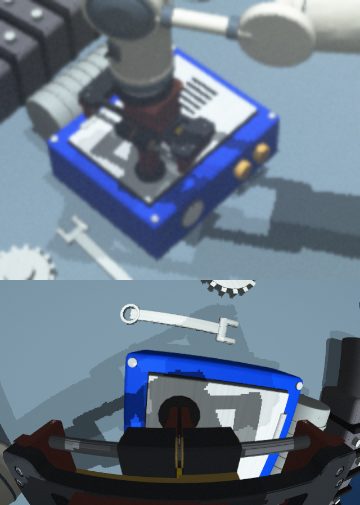

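The wrist and side views show the fingertips on the pad (crop (180,410)). The panel is flat, and travel has stalled at 102.2 mm while the force keeps rising, so it's on the hard stop. I'll add some force margin, compare the bystanders with the first picture, and hand in.

Run:
```python
from h import *
t=env.tcp_to_tips; x,y=.5485,.2765
z=.09903+t
for i in range(4):
    z-=.0005; env.movel([x,y,z],velocity=.01); env.dwell(.2)
    print((np.array(env.read_position())-[0,0,t]).round(5),np.round(env.read_contact_force(),1))
for cam,ref in [("side","side0"),("scene","scene0")]:
    a=read_camera(cam)[:,:,::-1]; b=cv2.imread(f"pics/{ref}.png")
    boxes={"side":dict(wrench=(237,286,290,336),gear=(200,300,240,337),can=(220,317,255,365),cup=None),"scene":dict(cup=(322,250,358,288),bearing=(200,288,234,316),driver=(132,296,196,356),can=(345,108,367,146))}[cam]
    for n,bx in boxes.items():
        if bx:
            u0,v0,u1,v1=bx; d=cv2.absdiff(np.ascontiguousarray(a[v0:v1,u0:u1]),b[v0:v1,u0:u1]).max(2); print(cam,n,(d>50).mean().round(3))
print(env.read_time_s())
```

```text
[0.54747 0.2769  0.10221] [-10.6  -2.4  15.9]
[0.54752 0.2769  0.10223] [-11.8  -3.5  18.1]
[0.5475  0.2769  0.10219] [-12.5  -3.4  20.8]
[0.54748 0.2769  0.10216] [-13.9  -3.3  21. ]
side wrench 0.0
side gear 0.0
side can 0.0
scene cup 0.0
scene bearing 0.0
scene driver 0.0
scene can 0.163
31.35
```

```bash
python3 -c "
from h import *
print(job.hand_in())"
```

```text
the job is handed in; nothing more can be done
None
```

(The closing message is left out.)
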